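# Find the stamped crate and push it to the dispatch rail

### The job

One of the two small plywood crates has a release stamp underneath. With the fingertips, without gripping or lifting, tip each crate over away from you, so that it lies on its far side with its bottom facing you; then push the stamped one, still lying, straight on until its lid is flat against the low aluminium dispatch rail. Check both crates before pushing, leave the unstamped one lying where it fell, and do not disturb the other things on the bench.

Things in the scene. Friction and masses are not known exactly. Their poses are not given: they have to be found in the camera images.
- crate_stamped: one of two outwardly alike closed plywood crates with light battens; standing 60 mm deep (x), 110 wide (y), 90 tall (z), about 0.35 kg, loose, left or right. Origin: centre of its underside; z up through the lid, x away from the robot. Dark stamp in the middle underneath: a 36 mm ring with a 60 mm bar across. Fallen on its far side: 90 mm long, lid end away from the robot, 110 wide, 60 high
- crate_stamped_mid (a point): centre of the stamped crate, 45 mm above its underside, same axes
- crate_stamped_lid (a point): centre of the outer face of the stamped crate's lid, 90 mm above its underside, same axes
- crate_plain: the unstamped crate, same size, mass, origin and axes; its underside is bare plywood
- crate_plain_mid (a point): centre of the unstamped crate, 45 mm above its underside, same axes
- crate_plain_lid (a point): centre of the outer face of the unstamped crate's lid, 90 mm above its underside, same axes
- rail: dispatch rail: a fixed aluminium angle across the bench beyond the crates, 400 mm long (its y), upright leg 24 mm high, flat leg behind it. Origin on the bench at mid-length of the near face that the crate is pushed against; x points away from the robot, square to that face (yaw varies a little)
- collet: loose steel collet, 26 mm across and 35 mm tall, standing between the crates on the robot's side; origin at the centre of its underside; to be left alone
- go_ring: loose black ring gauge, 58 mm across and 16 mm high, left of the crates, short of the rail; origin at the centre of its underside; to be left alone
- block: loose black set-up block, 46x50x44 mm, left of the crates; origin at the centre of its underside; to be left alone
There are look-alikes about, which are no part of the job. Leave any turquoise look-alike of the crate_plain alone.

How it is judged:
By the outcome, as a careful person would: the job done as asked, in the order asked, and still so for the second after the job is handed in, with the robot touching nothing.
It also fails if it takes over 54 s, if anything falls off the work surface, if the arm or the gripper's body presses on something with over 40 N, if the wrist force passes 120 N, or if a joint passes its speed limit or range.

### The arm

A 6-joint arm with a two-finger parallel gripper is mounted at the origin on a cart in front of the work surface, level with it; the furniture and walls round the work are solid. World frame = base frame: x ahead of the robot, y to its left, z up, the work surface at z = 0. Lengths are in m, angles in rad, forces in N, time in s.
With the tool pointing down it reaches from about 0.35 to 0.875 m from the base axis. Payload 4.2 kg.
Tool frame: the origin (TCP) lies on the front face of the gripper's body, between the roots of the fingers; the fingertips stand 73 mm ahead of it and the grasp point (between the pads) lies 54 mm ahead of it; z points along the fingers, y is the line along which they close (so a half turn about z gives the same grasp; the last joint's range is limited). The gripper opens to 85 mm and grips with 20 to 120 N. Pads are 22 mm wide; open, the fingers measure 114 mm over their backs; the gripper's body (76 mm by 85 mm) begins 54 mm behind the grasp point. The pads swing forward as they close: fully open they stand 13 mm farther back than shut.
Start: joints at [-0.941, 0.385, 0.008, 0, -1.194, -0.259], TCP at [0.226, -0.582, 0.304] pointing down, gripper open.
Joint ranges: [-3.14, 3.14], [-1.21, 2.06], [-1.07, 1.41], [-3.16, 2.05], [-2.99, -0.16], [-3.1, 3.1]. Speed limits (rad/s): [2.79, 2.79, 3.14, 3.14, 3.14, 3.14].

### API

Orientations are given as a unit quaternion [x, y, z, w].
In Python, from cell import r, vision gives the robot as it stands.
- The arm moves only by the tool jog_arm, never from a script. Its argument "targets" is one flat list of numbers, 4 for each row, row after row: the shift along the tool's x, y, z in m, then the turn about the tool's z in degrees. In form: [dx, dy, dz, turn, dx, dy, dz, turn, ...]. A call has 1 to 5 rows; each row shifts and turns the commanded pose from where the row before left it, along the tool's axes as they then stand; what a row does not reach is not made up. A row lasts 1/10 s, in which the tool goes at most 50 mm and 8.59 degrees, less where a joint would pass 70% of its speed; a pose out of reach is approached as far as the arm can. A call is refused whole if a number of a shift passes 0.05 or a number of a turn 8.59, either way. A call with a gripper value outside its range is refused whole. "grip" is the opening, from 0 (shut) to 1 (fully open), set as the call begins (left out, the last holds). The fingers move at their own pace and stop on an object; "grip_force" is the grip in N (left out, the last holds). Time passes only in rows, so rows that do not move let the fingers close. It gives the time, the measured TCP pose, the force, the opening and the grip force at its end, in the units of the state.
- r.get_state(): the state, without advancing time (a new reading comes with each control period).
- vision.grab_frame(name): name is "side" or "top"; returns (picture, depth): 400x640x3 uint8, red, green, blue; 400x640 float32, m along the optical axis (not along the pixel's ray), 0 where there is no reading.
- vision.camera_params(name): a dict with "camera_matrix" (3x3 intrinsics, pixels), "R" (3x3) and "t" (3): a world point X has camera coordinates R X + t. Camera axes: x right, y down, z forward; pixel columns grow to the right and rows downward; lengths in m; the calibration is good to about 2 mm. A picture is of the moment at which its call begins. camera_params takes no time and is no camera call.
- r.sign_off(): hands the job in; it is judged then, once.
The state is a dict: "time": time; "q": joint angles; "joint_velocities": joint speeds; "joint_torque": joint torques, N m; "position": TCP position; "orientation": TCP orientation; "wrist_force": force on the tool from outside, world axes, zero at the start; "torque": the same for the moment, N m; "width": finger opening in m; "grasp_force": force on a finger pad.
Only numpy, scipy, OpenCV 4.12 (cv2) and the standard library are available. Lean on these libraries where they do the work, as an engineer would, in place of code of your own. Each camera call takes 0.05 s, during which the arm holds its last target. There are 200 camera calls.

## Working session

There is one attempt and no reset: what is moved stays moved. The work goes in short steps, Python scripts to look and compute and a tool call to move; the robot and the scene stay as the last step left them, time stands still between calls to the robot, and variables do not carry over. Pictures are saved under pics/ and viewed, at most 10 in all, crops included, and the job is handed in when it is done.

Besides the shell and the picture viewer there is one more tool, called after "Request:" as name(argument=value, ...) on one line, values as JSON. jog_arm: Moves the arm, as the interface text tells. Its arguments: {"type":"object","properties":{"targets":{"type":"array"},"grip":{"type":"number"},"grip_force":{"type":"number"}},"required":["targets"]}

```bash
mkdir -p pics; ls
python3 - <<'E'
from cell import r, vision
import cv2,numpy as np
for n in("top","side"):
    im,d=vision.grab_frame(n); cv2.imwrite(f"pics/{n}0.png",im[:,:,::-1]); np.save(f"{n}0.npy",d)
    p=vision.camera_params(n); print(n,p, -p["R"].T@p["t"])
s=r.get_state();print(s["position"],s["orientation"],s["time"],s["width"])
E
```

```text
pics
top {'camera_matrix': array([[468.91712137,   0.        , 324.6060541 ],
       [  0.        , 468.91712137, 198.16761516],
       [  0.        ,   0.        ,   1.        ]]), 'R': array([[-0.02052441, -0.99894519, -0.0410763 ],
       [-0.99167309,  0.02556503, -0.12621775],
       [ 0.12713473,  0.03814371, -0.99115176]]), 't': array([0.26592016, 0.49009236, 0.88003099])} [0.37958675 0.21954278 0.94502564]
side {'camera_matrix': array([[481.04613306,   0.        , 311.48543029],
       [  0.        , 481.04613306, 199.95820481],
       [  0.        ,   0.        ,   1.        ]]), 'R': array([[ 0.99938436,  0.03006121,  0.01808944],
       [ 0.03168831, -0.55211822, -0.83316344],
       [-0.01505839,  0.83322374, -0.5527309 ]]), 't': array([-0.49199885,  0.19476747,  0.80196221])} [ 0.49760036 -0.5458892   0.61444242]
[ 0.22636225 -0.5821657   0.30294481] [-1.84257877e-01  9.82877436e-01  9.62414349e-04 -2.32261937e-04] 0.1 0.08532735895237407
```

View pics/top0.png

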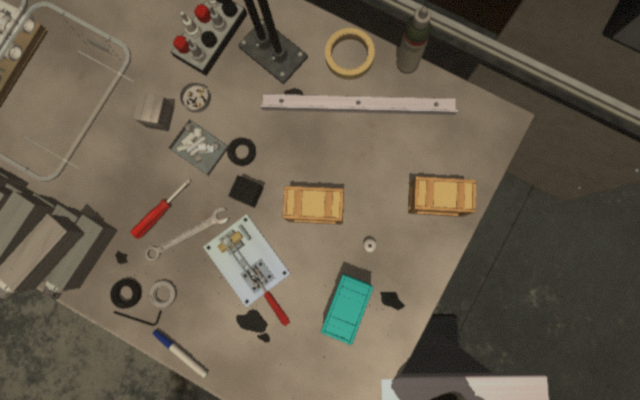

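View pics/side0.png

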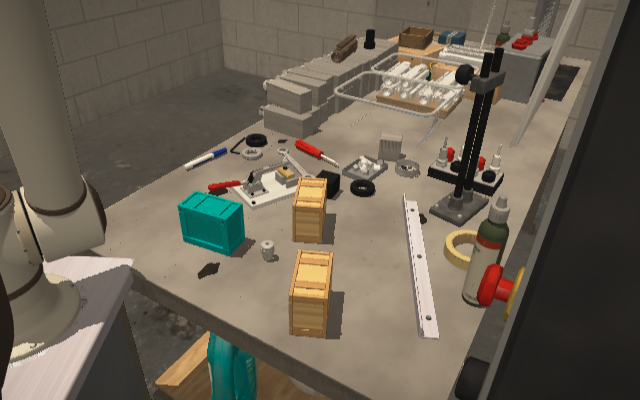

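Top view: plain/stamped crate candidates (natural plywood) are at (314,204) and (445,196). The turquoise look-alike is at (347,310), collet (370,244), block (246,190), go ring (241,151) and rail (358,104).

```bash
cat > h.py <<'E'
import numpy as np, cv2
from cell import r, vision
def cloud(n,d):
    p=vision.camera_params(n);K=p["camera_matrix"]
    v,u=np.mgrid[:400,:640]
    c=np.stack([(u-K[0,2])/K[0,0]*d,(v-K[1,2])/K[1,1]*d,d],-1)
    return (c-p["t"])@p["R"]
def proj(n,X):
    p=vision.camera_params(n);c=np.asarray(X)@p["R"].T+p["t"];q=c@p["camera_matrix"].T
    return q[...,:2]/q[...,2:]
def rect(P):
    (c,s,a)=cv2.minAreaRect((P[:,:2]*1000).astype(np.float32)); return np.round(c,1),np.round(s,1),round(a,2)
E
python3 - <<'E'
from h import *
d=np.load("top0.npy");W=cloud("top",d)
def reg(nm,u0,u1,v0,v1,z0,z1):
    P=W[v0:v1,u0:u1].reshape(-1,3);dd=d[v0:v1,u0:u1].ravel();P=P[(dd>0)&(P[:,2]>z0)&(P[:,2]<z1)]
    if len(P)<5: print(nm,len(P));return
    print(nm,len(P),rect(P),"z med",P[:,2].mean().round(4), "min/max",P.min(0).round(3),P.max(0).round(3))
reg("L",275,355,175,235,.08,.1);reg("R",405,485,165,225,.08,.1)
reg("rail",255,465,85,120,.018,.03);reg("collet",355,385,230,258,.025,.045)
reg("block",225,268,170,210,.035,.05);reg("ring",222,260,135,170,.008,.02)
reg("tq",315,380,270,350,.05,.2)
reg("bench",380,400,150,170,-.02,.02)
# side view
d2=np.load("side0.npy");W2=cloud("side",d2)
for nm,(u0,u1,v0,v1) in dict(L=(285,335,170,250),R=(280,340,240,345)).items():
    P=W2[v0:v1,u0:u1].reshape(-1,3);P=P[(P[:,2]>.08)&(P[:,2]<.1)]; print("side",nm,len(P),rect(P),P[:,2].mean())
P=W2[190:345,395:445].reshape(-1,3);P=P[(P[:,2]>.018)&(P[:,2]<.03)];print("side rail",rect(P),P.min(0),P.max(0))
# rail near edge line from top
P=W[85:120,255:465].reshape(-1,3);P=P[(P[:,2]>.016)&(P[:,2]<.032)]
ys=np.arange(P[:,1].min(),P[:,1].max(),.02)
for y in ys[::2]:
    q=P[abs(P[:,1]-y)<.01];print(y.round(3),q[:,0].min().round(4),q[:,0].max().round(4))
E
```

```text
L 1942 (array([480.3, 274.9]), array([110.3,  60.1]), 85.9) z med 0.0887 min/max [0.447 0.218 0.08 ] [0.514 0.33  0.095]
R 2040 (array([490.7,  33.3]), array([110.3,  60.8]), 85.32) z med 0.089 min/max [ 0.457 -0.023  0.08 ] [0.524 0.09  0.095]
rail 522 (array([679.5, 184.6]), array([398.4,   6.4]), 86.64) z med 0.0233 min/max [ 0.666 -0.014  0.018] [0.693 0.383 0.029]
collet 131 (array([402.3, 169.9]), array([24.3, 24.6]), 43.16) z med 0.0346 min/max [0.39  0.157 0.025] [0.415 0.182 0.039]
block 608 (array([515.1, 412.2]), array([50.8, 45.9]), 65.82) z med 0.044 min/max [0.485 0.381 0.035] [0.546 0.443 0.048]
ring 479 (array([600. , 430.3]), array([67.4, 56.8]), 89.37) z med 0.0155 min/max [0.571 0.397 0.008] [0.628 0.464 0.02 ]
tq 2132 (array([288.2, 217.4]), array([ 60. , 110.1]), 67.4) z med 0.0887 min/max [0.227 0.169 0.052] [0.35  0.266 0.095]
bench 398 (array([576.9, 121.5]), array([39.3, 41.3]), 87.52) z med 0.0006 min/max [ 0.557  0.101 -0.005] [0.598 0.142 0.006]
side L 1027 (array([475.2, 210.4]), array([243.5,  60.5]), 86.25) 0.08978098164809192
side R 1946 (array([489.9,  33.6]), array([112.4,  60.5]), 85.61) 0.08952598173963792
side rail (array([723. , 183.4]), array([400.2,  94.2]), 86.4) [ 0.6653962  -0.01354244  0.01802892] [0.7826146  0.38249324 0.02867329]
-0.014 0.6653 0.6699
0.026 0.6669 0.6709
0.066 0.6695 0.6743
0.106 0.6717 0.6759
0.146 0.6746 0.6804
0.186 0.6772 0.6804
0.226 0.6793 0.684
0.266 0.6811 0.6859
0.306 0.6842 0.6896
0.346 0.6864 0.6902
```

Request:
jog_arm(targets=[0,0,0,8.5,0,0,0,8.5,0,0,0,8.5,-0.015,0.045,0,0,-0.015,0.045,0,0], grip=0.5)

```text
time: 0.6
position: [0.2629, -0.4944, 0.3025]
orientation: [0.039, 0.999, 0.001, -0.001]
wrist_force: [1.6, 0.5, 1.0]
width: 0.043
grasp_force: 0.0
```

Request:
jog_arm(targets=[-0.015,0.045,0,0,-0.015,0.045,0,0,-0.012,0.045,0,0,-0.012,0.045,0,0,-0.012,0.045,0,0])

```text
time: 1.1
position: [0.3456, -0.2736, 0.3037]
orientation: [0.037, 0.999, 0.0, -0.0]
wrist_force: [1.2, 0.2, 0.3]
width: 0.0428
grasp_force: 0.0
```

Request:
jog_arm(targets=[-0.012,0.045,0,0,-0.012,0.045,0,0,-0.01,0.045,0,0,-0.01,0.045,0,0,0,0.045,0,0])

```text
time: 1.6
position: [0.4067, -0.0524, 0.3038]
orientation: [0.037, 0.999, -0.0, 0.0]
wrist_force: [1.1, -0.2, -0.0]
width: 0.0426
grasp_force: 0.0
```

Request:
jog_arm(targets=[0,0.045,0,0,-0.003,0.046,0,0,0,0,0.05,0,0,0,0.05,0,0,0,0.035,0])

```text
time: 2.1
position: [0.4144, 0.0362, 0.1664]
orientation: [0.037, 0.999, -0.0, -0.001]
wrist_force: [0.8, -0.5, -1.0]
width: 0.0424
grasp_force: 0.0
```

Run:
```python
from h import *
im,d=vision.grab_frame("side"); cv2.imwrite("pics/s1.png",cv2.resize(im[90:350,180:440,::-1],None,fx=2.2,fy=2.2))
W=cloud("side",d)
```

```text
(no output)
```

View pics/s1.png

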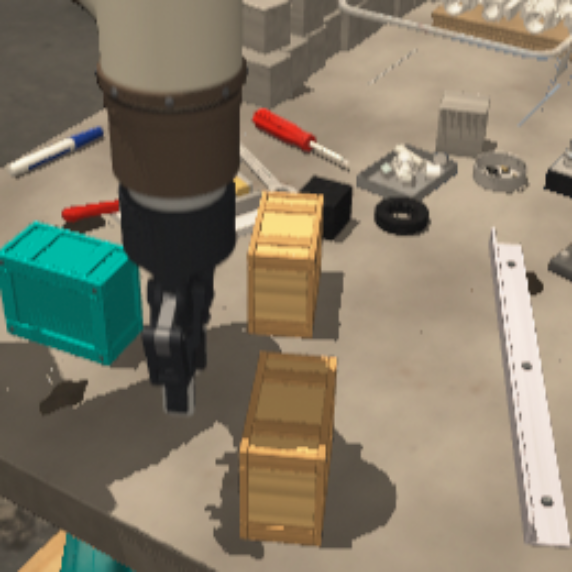

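The picture shows the fingers at crop (178,405), standing short of the near side of the right crate at (288,450), clear of everything else. I'll lower the tips just below its lid edge and push.

Request:
jog_arm(targets=[-0.01,0,0.017,0,-0.01,0,0,0,-0.01,0,0,0,-0.008,0,0,0,-0.008,0,0,0])

```text
time: 2.65
position: [0.4624, 0.0325, 0.153]
orientation: [0.037, 0.999, 0.0, 0.0]
wrist_force: [-3.1, -1.1, 1.1]
width: 0.0426
grasp_force: 1.1
```

Request:
jog_arm(targets=[-0.008,0,-0.001,0,-0.008,0,-0.002,0,-0.008,0,-0.004,0,-0.008,0,-0.004,0,0,0,0,0])

```text
time: 3.15
position: [0.4956, 0.0307, 0.1638]
orientation: [0.037, 0.999, 0.0, 0.002]
wrist_force: [-0.6, 0.4, -0.4]
width: 0.0425
grasp_force: 0.0
```

Run:
```python
from h import *
im,d=vision.grab_frame("side"); cv2.imwrite("pics/s2.png",cv2.resize(im[90:350,180:440,::-1],None,fx=2.2,fy=2.2))
```

```text
(no output)
```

View pics/s2.png

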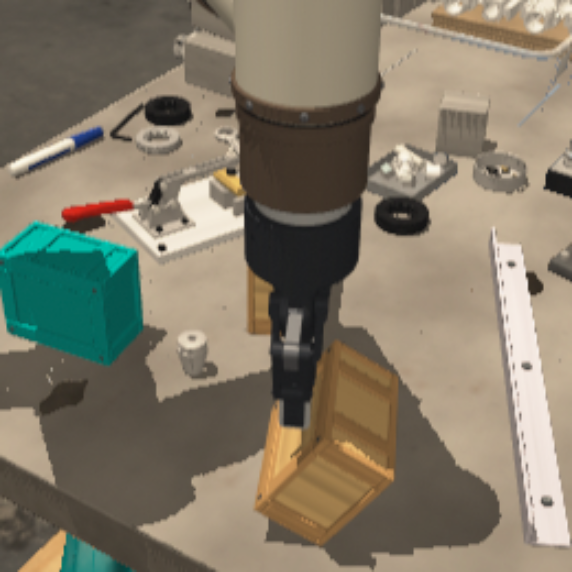

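The right crate is tipping, about 35°, with its near bottom edge at crop (260,500). I'll push on until it falls.

Request:
jog_arm(targets=[-0.008,0,-0.003,0,-0.008,0,-0.003,0,0,0,0,0,0,0,0,0,0,0,0,0])

```text
time: 3.7
position: [0.5093, 0.0291, 0.1687]
orientation: [0.037, 0.999, -0.0, -0.0]
wrist_force: [0.9, 0.8, -0.4]
width: 0.0426
grasp_force: 0.0
```

Run:
```python
from h import *
im,d=vision.grab_frame("side"); W=cloud("side",d)
P=W[200:400,230:460].reshape(-1,3);P=P[(P[:,1]<.11)&(P[:,1]>-.06)&(P[:,0]>.48)&(P[:,0]<.64)&(P[:,2]>.045)&(P[:,2]<.075)]
print(len(P),rect(P),np.percentile(P[:,2],[5,50,95]),P.min(0),P.max(0))
```

```text
2993 (array([570.6,  27.5]), array([113.4,  90. ]), 85.4) [0.05065731 0.05913943 0.06263801] [ 0.52195581 -0.03182036  0.04509606] [0.61853535 0.0857166  0.06487549]
```

Right crate lies flat (top at 59 mm, centre 0.571, 0.028). Now over to the left one.

Request:
jog_arm(targets=[0.01,0,-0.03,0,0.04,0,-0.01,0,0.04,0.01,0,0,0.029,0.045,0,0,0,0.048,0,0])

```text
time: 4.25
position: [0.3966, 0.1365, 0.2091]
orientation: [0.038, 0.999, -0.0, -0.001]
wrist_force: [2.0, -0.4, 0.3]
width: 0.0427
grasp_force: 0.0
```

Request:
jog_arm(targets=[0,0.048,0,0,0,0.048,0,0,0,0.044,0,0,0,0,0.04,0,0,0,0.016,0])

```text
time: 4.75
position: [0.4093, 0.2776, 0.1504]
orientation: [0.036, 0.999, -0.001, -0.001]
wrist_force: [-1.0, -0.9, -1.0]
width: 0.0425
grasp_force: 0.0
```

Request:
jog_arm(targets=[0,0,0,0])

```text
time: 4.85
position: [0.4093, 0.2763, 0.1504]
orientation: [0.037, 0.999, -0.003, -0.002]
wrist_force: [-0.2, 0.3, 0.3]
width: 0.043
grasp_force: 0.0
```

Request:
jog_arm(targets=[-0.01,0.003,0.001,0,-0.01,0,0,0,-0.008,0,0,0,-0.008,0,0,0,-0.008,0,0,0])

```text
time: 5.35
position: [0.4556, 0.2768, 0.1526]
orientation: [0.037, 0.999, 0.0, 0.0]
wrist_force: [-2.4, 0.7, 1.8]
width: 0.0427
grasp_force: 1.3
```

Request:
jog_arm(targets=[-0.008,0,-0.002,0,-0.008,0,-0.003,0,-0.008,0,-0.004,0,-0.008,0,-0.004,0,-0.008,0,-0.003,0])

```text
time: 5.85
position: [0.4956, 0.2741, 0.1685]
orientation: [0.037, 0.999, 0.0, 0.0]
wrist_force: [-1.1, -0.3, 0.3]
width: 0.0428
grasp_force: 0.0
```

Request:
jog_arm(targets=[-0.008,0,-0.003,0,0,0,0,0,0,0,0,0,0,0,0,0])

```text
time: 6.25
position: [0.5023, 0.2732, 0.1707]
orientation: [0.037, 0.999, -0.0, -0.0]
wrist_force: [-0.6, 0.6, 0.5]
width: 0.0431
grasp_force: 0.0
```

Run:
```python
from h import *
im,d=vision.grab_frame("side"); W=cloud("side",d)
P=W[100:260,230:460].reshape(-1,3);P=P[(P[:,1]<.36)&(P[:,1]>.18)&(P[:,0]>.47)&(P[:,0]<.64)&(P[:,2]>.045)&(P[:,2]<.075)]
print(len(P),rect(P),np.percentile(P[:,2],[5,50,95]),P.min(0),P.max(0))
```

```text
1601 (array([556.1, 270. ]), array([115.2,  89.8]), 86.33) [0.04952969 0.0593603  0.063048  ] [0.5089771  0.21106995 0.04506777] [0.60423174 0.32966967 0.06518014]
```

Left crate also lies flat. Back off to the right to view both undersides from the top camera.

Request:
jog_arm(targets=[0.01,0,-0.03,0,0.04,0,-0.03,0,0.05,-0.02,0,0,0,-0.048,0,0,0,-0.048,0,0])

```text
time: 6.8
position: [0.3963, 0.1661, 0.2313]
orientation: [0.034, 0.999, 0.0, 0.0]
wrist_force: [1.7, 0.4, 0.4]
width: 0.0425
grasp_force: 0.0
```

Request:
jog_arm(targets=[0,-0.048,0,0,0,-0.048,0,0,0,-0.048,0,0,0,-0.048,0,0,0,-0.048,0,0])

```text
time: 7.3
position: [0.3794, -0.0746, 0.2313]
orientation: [0.036, 0.999, 0.0, 0.001]
wrist_force: [1.2, -0.0, 0.4]
width: 0.0431
grasp_force: 0.0
```

Request:
jog_arm(targets=[0,-0.048,0,0,0,-0.048,0,0,0,-0.02,0,0,0,0,0,0])

```text
time: 7.7
position: [0.3709, -0.1906, 0.2307]
orientation: [0.039, 0.999, -0.0, -0.0]
wrist_force: [0.5, 0.1, 0.4]
width: 0.0425
grasp_force: 0.0
```

Run:
```python
from h import *
ims=[vision.grab_frame("top") for _ in range(4)]
im=np.mean([i[0].astype(float) for i in ims],0).astype(np.uint8); d=ims[-1][1]; W=cloud("top",d)
out=[]
for nm,c in (("L",(556.1,270,86.33)),("R",(570.6,27.5,85.4))):
    a=np.deg2rad(c[2]-90);ex=np.array([np.cos(a),np.sin(a),0]);ey=np.array([-np.sin(a),np.cos(a),0]);o=np.array([c[0],c[1],0])/1000-.045*ex
    q=proj("top",np.array([o+s*.055*ey+[0,0,z] for s,z in((1,.06),(-1,.06),(-1,0),(1,0))]));print(nm,q.round(1).tolist())
    H=cv2.getPerspectiveTransform(q.astype(np.float32),np.float32([[0,0],[330,0],[330,180],[0,180]]))
    out.append(cv2.warpPerspective(im,H,(330,180),flags=cv2.INTER_CUBIC))
    m=q.mean(0).astype(int);cr=im[m[1]-30:m[1]+25,m[0]-50:m[0]+50];out.append(cv2.resize(cr,None,fx=3.3,fy=3.3,interpolation=cv2.INTER_CUBIC)[:180,:330])
cv2.imwrite("pics/und.png",np.vstack([np.hstack(out[:2]),np.hstack(out[2:])])[:,:,::-1])
```

```text
L [[285.7, 188.0], [343.1, 190.1], [343.2, 194.3], [289.3, 192.3]]
R [[412.3, 176.6], [470.9, 179.6], [462.9, 184.5], [408.1, 181.7]]
```

View pics/und.png

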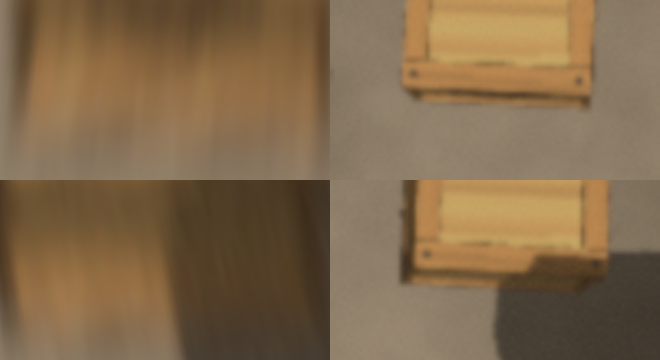

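The right crate's underside at crop (510,280) is in the arm's shadow; clear it and sample many frames to compare numerically.

Request:
jog_arm(targets=[0,-0.048,0,0,0,-0.048,0,0,0,-0.048,0,0,0.01,-0.048,0,0,0.01,-0.048,0,0])

```text
time: 8.4
position: [0.3344, -0.4272, 0.231]
orientation: [0.036, 0.999, -0.0, 0.0]
wrist_force: [0.2, -0.4, 0.7]
width: 0.0425
grasp_force: 0.0
```

Request:
jog_arm(targets=[0.01,-0.048,0,0,0.01,-0.048,0,0,0,0,0,0])

```text
time: 8.7
position: [0.3063, -0.5243, 0.2301]
orientation: [0.039, 0.999, -0.001, -0.0]
wrist_force: [0.0, 0.6, -0.7]
width: 0.0427
grasp_force: 0.0
```

Run:
```python
from h import *
ims=[vision.grab_frame("top") for _ in range(8)]
im=np.mean([i[0].astype(float) for i in ims],0); np.save("und.npy",im)
g=im.mean(2); out=[]
for nm,u0,v0 in (("L",276,180),("R",402,166)):
    cr=im[v0:v0+24,u0:u0+75]
    out.append(cv2.resize(np.clip(cr*1.3,0,255).astype(np.uint8),None,fx=10,fy=10,interpolation=cv2.INTER_NEAREST))
    print(nm,"rows from",v0)
    for v in range(v0+3,v0+22): print(v,*[int(g[v,u:u+4].mean()) for u in range(u0+2,u0+75,4)])
cv2.imwrite("pics/und2.png",np.vstack(out)[:,:,::-1])
```

```text
L rows from 180
183 118 118 111 107 119 120 120 123 127 127 127 128 127 126 126 123 109 115 117
184 119 118 116 114 120 120 118 120 122 123 124 124 125 127 127 115 111 115 117
185 119 119 120 122 124 122 121 120 119 119 119 119 121 125 124 105 113 115 117
186 119 120 114 120 124 122 121 120 119 120 119 117 118 122 122 108 114 115 116
187 120 121 101 102 110 106 106 108 112 116 117 116 116 117 117 115 113 115 116
188 121 122 96 76 87 82 76 81 89 98 100 99 104 106 110 113 112 115 115
189 122 122 105 73 92 88 77 71 67 69 68 68 77 87 96 100 107 115 115
190 122 123 115 87 109 109 100 94 84 79 72 73 74 80 84 80 95 116 115
191 123 123 120 104 116 116 110 106 105 102 99 100 96 94 91 82 92 116 115
192 122 124 121 117 116 113 108 105 109 113 113 110 106 105 101 96 96 116 115
193 122 123 122 120 119 118 117 117 118 119 114 109 107 106 107 106 103 116 115
194 123 123 122 121 122 122 122 122 122 122 119 116 115 115 117 113 112 117 115
195 122 123 122 122 123 122 121 122 122 122 123 120 119 119 120 119 118 117 116
196 122 123 122 122 124 123 123 122 123 123 123 120 119 120 121 122 120 118 116
197 
[... 1152 characters left out ...]
 101 99 98 105 111 110
179 122 78 87 91 91 87 84 80 78 76 76 78 78 80 77 72 90 110 110
180 121 84 100 106 108 102 99 94 90 87 84 82 78 77 72 60 91 111 110
181 122 101 105 113 115 107 107 106 103 104 97 95 89 87 73 68 103 111 109
182 122 117 117 116 112 104 104 107 108 110 102 102 99 98 81 83 110 110 108
183 123 122 121 120 117 114 112 112 108 107 99 101 103 104 92 98 111 110 109
184 123 123 122 121 119 118 117 115 113 112 110 110 111 106 99 108 111 110 108
185 124 124 123 121 120 119 117 115 116 115 114 113 114 110 108 111 111 109 107
186 125 124 123 122 121 119 117 116 115 115 114 114 113 112 110 110 110 109 106
187 125 124 124 122 120 119 117 116 114 114 113 113 113 112 109 109 109 108 106
```

View pics/und2.png

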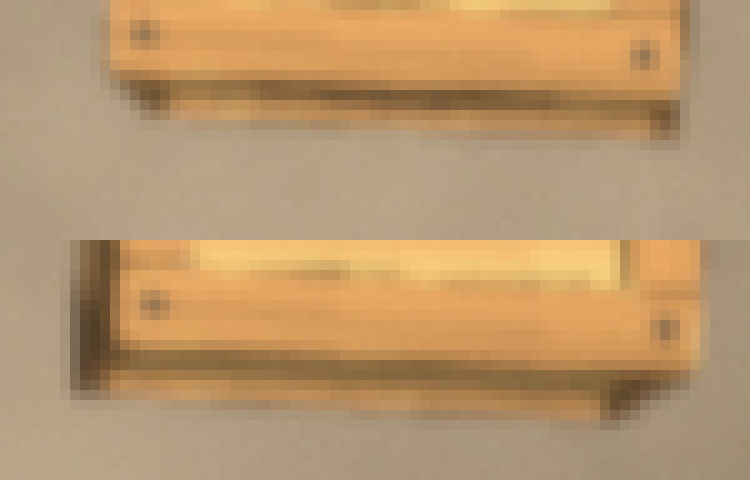

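Enlarged crops: the left crate's underside (top crop) has a dark streak only in its middle (260–550 of 160–650). On the right one (bottom crop) an even olive shading band runs full width. I'll check this by colour.

Run:
```python
from h import *
im=np.load("und.npy")
for nm,(a,b) in dict(L=((289,187.5),(343,189.8)),R=((411,176.5),(465,179.5))).items():
    print(nm)
    for off in (0,1,2,3,4):
        t=np.linspace(0,1,19);u=(a[0]+(b[0]-a[0])*t).astype(np.float32);v=(a[1]+(b[1]-a[1])*t+off).astype(np.float32)
        s=cv2.remap(cv2.blur(im,(3,1)).astype(np.float32),u[None],v[None],cv2.INTER_LINEAR)[0]
        print(off,"sum",s.sum(1).astype(int).tolist(),"\n  B/R",(100*s[:,2]/s[:,0]).astype(int).tolist())
```

```text
L
0 sum [262, 263, 280, 263, 236, 232, 234, 234, 238, 241, 227, 210, 214, 234, 250, 272, 270, 258, 277] 
  B/R [48, 44, 46, 46, 46, 46, 45, 44, 45, 45, 46, 45, 46, 45, 45, 45, 45, 44, 58]
1 sum [245, 228, 275, 267, 253, 239, 238, 226, 225, 228, 213, 219, 224, 235, 249, 267, 257, 241, 255] 
  B/R [56, 46, 46, 46, 46, 46, 46, 46, 46, 46, 47, 45, 47, 46, 46, 46, 45, 45, 59]
2 sum [279, 249, 318, 322, 318, 304, 298, 285, 277, 284, 279, 297, 294, 294, 293, 293, 285, 271, 265] 
  B/R [64, 48, 46, 47, 46, 46, 45, 46, 46, 47, 47, 45, 46, 46, 46, 46, 46, 46, 59]
3 sum [322, 295, 344, 351, 339, 330, 320, 319, 321, 330, 329, 336, 321, 320, 318, 312, 316, 304, 292] 
  B/R [69, 56, 51, 52, 50, 51, 51, 52, 53, 53, 52, 52, 51, 51, 51, 52, 52, 53, 63]
4 sum [349, 337, 349, 346, 330, 329, 327, 335, 346, 354, 343, 336, 322, 324, 328, 329, 342, 330, 325] 
  B/R [72, 66, 63, 64, 64, 65, 64, 64, 64, 64, 63, 64, 65, 64, 64, 64, 64, 64, 69]
R
0 sum [158, 227, 263, 248, 241, 248, 252, 255, 252, 245, 237, 231, 240, 246, 241, 240, 236, 224, 194] 
  B/R [49, 44, 46, 46, 45, 46, 45, 45, 46, 45, 45, 45, 45, 45, 45, 45, 45, 45, 44]
1 sum [166, 218, 242, 237, 239, 243, 247, 243, 240, 235, 235, 238, 242, 241, 236, 233, 234, 212, 181] 
  B/R [48, 45, 47, 46, 47, 47, 47, 46, 47, 47, 46, 46, 46, 45, 46, 46, 46, 46, 48]
2 sum [182, 258, 268, 276, 279, 274, 277, 274, 269, 271, 271, 271, 272, 271, 266, 261, 265, 216, 210] 
  B/R [48, 45, 45, 45, 45, 45, 45, 45, 44, 45, 45, 45, 45, 44, 44, 45, 44, 45, 55]
3 sum [209, 302, 311, 328, 324, 309, 310, 313, 305, 312, 316, 302, 301, 300, 295, 294, 299, 241, 258] 
  B/R [50, 45, 46, 45, 46, 46, 46, 46, 46, 45, 46, 46, 46, 46, 46, 46, 45, 49, 63]
4 sum [255, 322, 334, 347, 335, 318, 316, 323, 319, 325, 332, 309, 305, 304, 308, 312, 314, 273, 301] 
  B/R [59, 53, 54, 52, 52, 53, 54, 54, 54, 52, 53, 53, 54, 55, 56, 55, 53, 58, 69]
```

Run:
```python
from h import *
im=np.load("und.npy").astype(np.float32);out=[]
for a,b in (((285,184),(345,186.3)),((408,172.5),(468,175.6))):
    M=cv2.getAffineTransform(np.float32([a,b,(a[0],a[1]+13)]),np.float32([[0,0],[720,0],[0,260]]))
    w=cv2.warpAffine(im,M,(720,260),flags=cv2.INTER_CUBIC); out.append(np.clip((w-25)*1.7,0,255))
cv2.imwrite("pics/und3.png",np.vstack(out)[:,:,::-1])
```

```text
[ WARN:0@0.288] global loadsave.cpp:1063 imwrite_ Unsupported depth image for selected encoder is fallbacked to CV_8U.
```

View pics/und3.png

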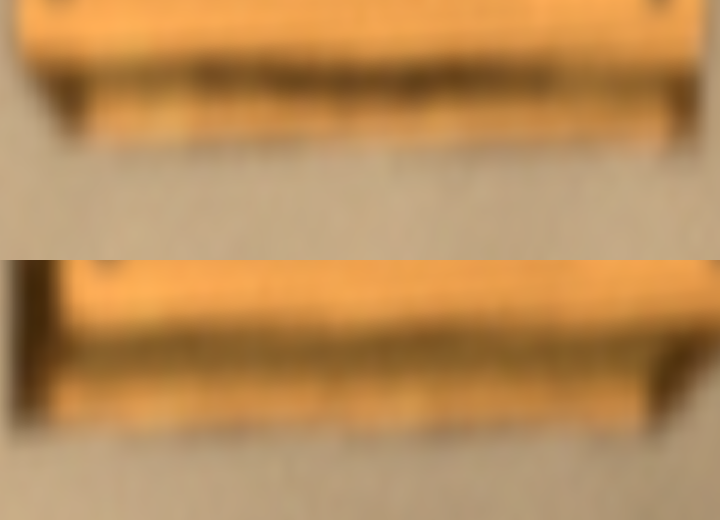

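The left crate's underside (top strip) shows a dark bar at 200–550, half the width (about 60 mm), with a ring bulge at 340–430. The right crate's (bottom strip) is even bare ply with only the batten shadow. So crate_stamped is the left one at (314,190) and crate_plain is the right one at (440,180); turquoise is excluded. Now I'll push the left crate.

Request:
jog_arm(targets=[-0.014,0.045,0,-0.9,-0.02,0.045,0,0,-0.02,0.045,0,0,-0.02,0.045,0,0,-0.02,0.045,0,0])

```text
time: 9.6
position: [0.4152, -0.2996, 0.2315]
orientation: [0.029, 1.0, -0.0, 0.001]
wrist_force: [0.6, -1.4, -0.4]
width: 0.0429
grasp_force: 0.0
```

Request:
jog_arm(targets=[0,0.048,0,0,0,0.048,0,0,0,0.048,0,0,0,0.048,0,0,0,0.048,0,0])

```text
time: 10.1
position: [0.4281, -0.06, 0.2315]
orientation: [0.029, 1.0, 0.0, 0.001]
wrist_force: [0.3, 0.7, -0.2]
width: 0.0423
grasp_force: 0.0
```

Request:
jog_arm(targets=[0,0.048,0,0,0,0.048,0,0,0,0.048,0,0,0,0.048,0,0,0,0.048,0,0])

```text
time: 10.6
position: [0.4417, 0.1797, 0.2316]
orientation: [0.028, 1.0, 0.0, 0.001]
wrist_force: [0.6, -0.9, 0.4]
width: 0.0426
grasp_force: 0.0
```

Request:
jog_arm(targets=[0,0.048,0,0,0,0.048,0,0,0,0,0,0])

```text
time: 10.9
position: [0.4483, 0.2786, 0.2314]
orientation: [0.026, 1.0, 0.001, 0.001]
wrist_force: [-0.3, -0.7, -0.2]
width: 0.0426
grasp_force: 0.0
```

Request:
jog_arm(targets=[0,0,0.045,0,0,0,0.045,0,0,0,0.042,0,-0.02,0,0,0,-0.012,0,0,0])

```text
time: 11.4
position: [0.4803, 0.2711, 0.098]
orientation: [0.029, 1.0, -0.001, -0.001]
wrist_force: [-0.7, 0.8, 0.1]
width: 0.0426
grasp_force: 0.0
```

Request:
jog_arm(targets=[-0.006,0,0,0,-0.006,0,0,0,-0.006,0,0,0,-0.006,0,0,0,-0.006,0,0,0])

```text
time: 11.9
position: [0.5097, 0.2691, 0.0993]
orientation: [0.029, 1.0, -0.0, -0.001]
wrist_force: [-3.5, -0.2, 3.2]
width: 0.0425
grasp_force: 1.9
```

Request:
jog_arm(targets=[-0.008,0,0,0,-0.008,0,0,0,-0.008,0,0,0,-0.008,0,0,0,-0.008,0,0,0])

```text
time: 12.4
position: [0.5507, 0.267, 0.0989]
orientation: [0.029, 1.0, -0.0, -0.0]
wrist_force: [-3.9, 0.1, 2.3]
width: 0.0427
grasp_force: 1.8
```

```bash
cat > m.py <<'E'
from h import *
import sys
im,d=vision.grab_frame("side"); W=cloud("side",d)
for y0,y1 in((.18,.36),(-.06,.12)):
    P=W[100:400,230:460].reshape(-1,3);P=P[(P[:,1]<y1)&(P[:,1]>y0)&(P[:,0]>.52)&(P[:,0]<.72)&(P[:,2]>.052)&(P[:,2]<.07)]
    print(len(P),rect(P),P.min(0),P.max(0))
print(r.get_state()["position"],r.get_state()["wrist_force"])
E
python3 m.py
```

```text
1477 (array([595.1, 267.7]), array([113., 112.]), 86.65) [0.53733794 0.2088481  0.05201682] [0.65304445 0.32408299 0.06733392]
2821 (array([570.6,  27.7]), array([113. ,  90.1]), 85.42) [ 0.52190409 -0.03132116  0.05203399] [0.61848294 0.08587617 0.06471759]
[0.55216418 0.26719914 0.09892373] [-0.20632921  0.21596877  0.48891486]
```

Request:
jog_arm(targets=[-0.007,0,0,0,-0.007,0,0,0,-0.006,0,0,0,-0.004,0,0,0,-0.002,0,0,0])

```text
time: 12.95
position: [0.5763, 0.2654, 0.0986]
orientation: [0.029, 1.0, -0.0, -0.0]
wrist_force: [-3.1, 0.1, 1.5]
width: 0.0431
grasp_force: 1.4
```

Request:
jog_arm(targets=[-0.002,0,0,0,-0.001,0,0,0,-0.001,0,0,0])

```text
time: 13.25
position: [0.5799, 0.2652, 0.0987]
orientation: [0.029, 1.0, -0.0, -0.0]
wrist_force: [-2.2, 0.0, -1.3]
width: 0.0429
grasp_force: 1.0
```

Request:
jog_arm(targets=[-0.001,0,0,0,-0.001,0,0,0])

```text
time: 13.45
position: [0.5816, 0.2652, 0.0988]
orientation: [0.029, 1.0, -0.0, -0.001]
wrist_force: [-5.6, 1.9, 1.6]
width: 0.0426
grasp_force: 2.8
```

Force is starting to build; creep on.

Request:
jog_arm(targets=[-0.001,0,0,0,0,0,0,0])

```text
time: 13.65
position: [0.5816, 0.2652, 0.0987]
orientation: [0.029, 1.0, -0.0, -0.001]
wrist_force: [-5.7, 2.0, 1.8]
width: 0.0427
grasp_force: 3.3
```

Request:
jog_arm(targets=[-0.001,0,0,0,0,0,0,0])

```text
time: 13.85
position: [0.5818, 0.2652, 0.0987]
orientation: [0.029, 1.0, -0.001, -0.002]
wrist_force: [-10.7, 2.2, 3.1]
width: 0.0425
grasp_force: 4.8
```

```bash
python3 m.py
```

```text
1469 (array([625.8, 264.6]), array([114.6, 111.7]), 86.78) [0.56880606 0.20487747 0.0521068 ] [0.6840115  0.32240842 0.06542874]
2815 (array([570.6,  27.5]), array([112.5,  90. ]), 85.4) [ 0.52198314 -0.03121717  0.05207682] [0.61859479 0.08562634 0.06482142]
[0.58178864 0.2652195  0.09874242] [-8.70312566  1.45313153  3.92283439]
```

Request:
jog_arm(targets=[-0.001,0,0,0,0,0,0,0,0,0,0,0])

```text
time: 14.2
position: [0.5819, 0.2652, 0.0987]
orientation: [0.029, 1.0, -0.001, -0.003]
wrist_force: [-12.1, 4.2, 4.6]
width: 0.0425
grasp_force: 6.3
```

Request:
jog_arm(targets=[0.003,0,0,0,0.01,0,0,0,0.03,0,0,0,0.04,0,0,0,0.03,0,-0.04,0])

```text
time: 14.7
position: [0.4685, 0.2694, 0.1349]
orientation: [0.03, 1.0, -0.004, -0.004]
wrist_force: [0.1, 0.7, 1.1]
width: 0.0429
grasp_force: 0.0
```

Request:
jog_arm(targets=[0,-0.02,-0.05,0,0,-0.048,-0.04,0,0,-0.048,0,0,0,-0.048,0,0,0,-0.048,0,0])

```text
time: 15.2
position: [0.4603, 0.0696, 0.2185]
orientation: [0.029, 1.0, 0.001, 0.002]
wrist_force: [1.2, -0.6, -0.2]
width: 0.0424
grasp_force: 0.0
```

Request:
jog_arm(targets=[0,-0.048,0,0,0,-0.048,0,0,0,-0.048,0,0,0,-0.048,0,0,0,-0.048,0,0])

```text
time: 15.7
position: [0.4463, -0.1706, 0.2182]
orientation: [0.029, 1.0, -0.0, 0.002]
wrist_force: [1.3, 0.8, 0.3]
width: 0.0427
grasp_force: 0.0
```

Request:
jog_arm(targets=[0,-0.048,0,0,0,-0.048,0,0,0,0,0,0])

```text
time: 16.0
position: [0.4404, -0.2692, 0.2177]
orientation: [0.033, 0.999, -0.001, 0.001]
wrist_force: [-0.1, 0.5, 0.1]
width: 0.0425
grasp_force: 0.0
```

```bash
python3 m.py
python3 - <<'E'
from h import *
im,d=vision.grab_frame("top"); cv2.imwrite("pics/topend.png",cv2.resize(im[60:260,200:500,::-1],None,fx=2.6,fy=2.6)); W=cloud("top",d)
def reg(nm,u0,u1,v0,v1,z0,z1):
    P=W[v0:v1,u0:u1].reshape(-1,3);P=P[(P[:,2]>z0)&(P[:,2]<z1)];print(nm,rect(P),P.max(0))
reg("L",270,360,110,170,.05,.07);reg("collet",355,385,230,258,.025,.045)
reg("block",225,268,170,210,.035,.05);reg("ring",222,260,135,170,.008,.02)
E
```

```text
1491 (array([637.1, 265.3]), array([114.9,  89.9]), 86.6) [0.58919656 0.20719537 0.05202058] [0.68418868 0.32272769 0.06438661]
2822 (array([570.5,  27.7]), array([112.8,  89.9]), 85.41) [ 0.52196911 -0.03173176  0.05200971] [0.61836769 0.086333   0.06445475]
[ 0.44030286 -0.26711763  0.21746791] [-0.18203695 -0.19585991 -0.58006028]
L (array([630.3, 265.1]), array([110. ,  77.1]), 86.59) [0.66930466 0.32156325 0.06500645]
collet (array([402.2, 169.9]), array([24.4, 24.6]), 43.35) [0.4147006  0.18249429 0.03999341]
block (array([515.4, 412.7]), array([51.3, 46. ]), 65.43) [0.54555779 0.44373369 0.0484078 ]
ring (array([599.5, 430.6]), array([68. , 57.5]), 88.01) [0.62825284 0.46483436 0.01966322]
```

View pics/topend.png

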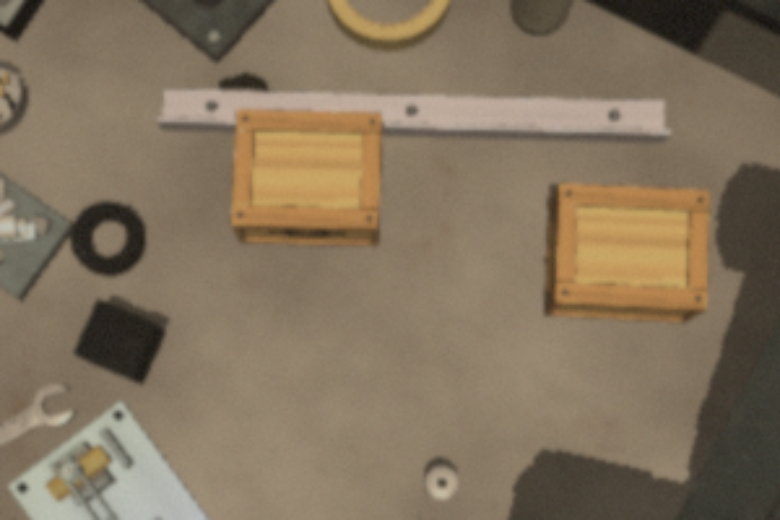

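The stamped crate is at crop (307,175), with its lid on the rail and the stamp now visible at (305,232). The plain crate (632,250), collet, block and ring have not moved. Crate angle 86.6° matches the rail's 86.6°.

```bash
python3 -c "
from cell import r
print(r.sign_off())"
```

```text
the job is handed in; nothing more can be done
None
```

I tipped both crates onto their far sides, checked their undersides, and pushed the stamped left one until its lid lay flat against the rail. The plain crate was left lying where it fell, and the collet, block and ring gauge did not move; the job was handed in at about 16 s.

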